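Unstack a power-supply kit into its nests and load the choke magazine

TASK

Take the stacked kit apart: put the round choke between the posts of the spring-fed magazine and push it down until its top is level with the post tops or lower, and set the transformer, the finned heat sink and the black case down, not dropping them, each flat and upright inside the corner brackets of the nest of its own size. Leave the jar with the blue lid where it stands.

Things in the scene. Friction and masses are not known exactly. Their poses are not given: they have to be found in the camera images.
- case_mid (a point): Flat black rectangular instrument case, 120 x 64 x 36 mm (x, y, z), four bright screws in its top corners; the lowest of the stack, standing on the bench. The point is its centre, half-way up (18 mm above its underside); x along its length, z up. Up to 0.42 kg.
- sink_mid (a point): Finned bare aluminium heat sink, 78 x 50 x 30 mm; lies on the case, fins up and running along its length (x). The point is its centre (15 mm above its underside); z up. Its sides are firm to grip. Up to 0.28 kg.
- trafo_mid (a point): Small transformer block, 54 x 40 x 28 mm: dark iron core with a white layer half-way up and one copper band across its middle; lies on the heat sink. The point is its centre (14 mm above its underside); x along its length, z up. Up to 0.4 kg.
- choke_mid (a point): Round potted choke, a plain grey disc 36 mm in diameter and 22 mm high with a small brass dot on top; lies on the transformer, top of the stack. The point is its centre (11 mm above its underside); z up. Up to 0.14 kg.
- nest_case: Largest of three fixed nests, for the case: grey plate with a low aluminium bracket at each corner. Origin: plate centre, on the bench; x along its length. Plate 140 x 84 mm, 4 mm thick (the part rests 4 mm above the bench). Brackets rise 6 mm above the plate, enclose 130 x 74 mm (5 mm clear all round the part) and reach 8 mm along each side from the corner; sides open between.
- nest_sink: The middle-sized nest, for the heat sink: built like the largest, plate 98 x 70 mm, brackets enclose 88 x 60 mm. Origin at the plate's centre, on the bench; x along its length; part rests 4 mm above the bench.
- nest_trafo: The smallest nest, for the transformer: built like the others, plate 74 x 60 mm, brackets enclose 64 x 50 mm. Origin at the plate's centre, on the bench; x along its length; part rests 4 mm above the bench.
- magazine_mouth (a point): Fixed spring-fed magazine for chokes: aluminium base 74 x 64 x 12 mm, four 8 mm steel posts (round tops 60 mm above the bench) around a white follower plate. The point is on the axis, level with the post tops; z up. Posts stand at x +-19.2, y +-16.1 mm; the choke has 3 mm play. Finger gaps between posts: 30 mm wide facing +-y, 24 mm facing +-x. A choke just set down stands 6 to 10 mm proud.
- follower (a joint): How far the magazine's follower plate is pressed down, m: 0 (its upper face 12 mm below the post tops) to 0.026 at the stop; starts at 0 to 0.004. It yields to a downward push of about 5 to 8 N, and its brake holds it where it is left: it does not spring back.
- jar: Bystander: small white jar with a blue lid, 45 mm in diameter, 48 mm high. Origin at the centre of its underside.
Things that resemble listed ones, but are neither listed nor needed, are in the scene too. Leave any green look-alike of the part that bears choke_mid alone.

How it is judged:
By the outcome, as a careful person would: the job done as asked, in the order asked, and still so for the second after the job is handed in, with the robot touching nothing.
It also fails if it takes over 128 s, if anything falls off the work surface, if the arm or the gripper's body presses on something with over 40 N, if the wrist force passes 120 N, or if a joint passes its speed limit or range.

ROBOT

A 6-joint arm with a two-finger parallel gripper is mounted at the origin on the work surface. World frame = base frame: x ahead of the robot, y to its left, z up, the work surface at z = 0. Lengths are in mm, angles in rad, forces in N, time in s.
With the tool pointing down it reaches from about 275 to 1000 mm from the base axis. Payload 8.4 kg.
Tool frame: the origin (TCP) lies midway between the tips of the shut fingers; the grasp point (between the pads) lies 19 mm behind it; z points along the fingers, y is the line along which they close (so a half turn about z gives the same grasp; the last joint's range is limited). The gripper opens to 85 mm and grips with 20 to 120 N. Pads are 22 mm wide; open, the fingers measure 114 mm over their backs; the gripper's body (76 mm by 85 mm) begins 54 mm behind the grasp point. The pads swing forward as they close: fully open they stand 13 mm farther back than shut.
Start: joints at [-1.165, 0.353, 1.633, -0, 1.155, -0.002], TCP at [247.868, -573.75, 231.281] pointing down, gripper open.
Joint ranges: [-2.63, 2.63], [-0.92, 2.1], [0.06, 2.66], [-1.3, 4.44], [0, 2.69], [-3.02, 3.02]. Speed limits (rad/s): [2.22, 2.22, 2.79, 3.14, 3.14, 3.14].

INTERFACE

Orientations are given as [roll, pitch, yaw] about the fixed x, y, z axes, in that order (R = Rz(yaw) Ry(pitch) Rx(roll)).
In Python, from rig import r gives the robot as it stands.
- The arm moves only by the shell command python3 -m inch 'ROWS' [OPENING] [FORCE]. ROWS is JSON, a list that holds one entry, the list of rows, each a list of 6 numbers: the shift along the tool's x, y, z scaled (see below), then the turn, a rotation vector about the tool's x, y, z scaled (see below). In form: [[[tx, ty, tz, wx, wy, wz], ...]]. A call has 1 to 8 rows; each row is the pose to reach, as a shift and turn from the pose commanded when the call began, along the tool's axes at that moment, turning the shorter way round; what a row does not reach only later rows make up. The controller multiplies each number of a shift by 20 cm and each number of a turn by pi rad. A row lasts 1/12 s, in which the tool goes at most 41.7 mm and 7.16 degrees, less where a joint would pass 70% of its speed; a pose out of reach is approached as far as the arm can. A call with a number of a shift or a turn outside -1 to 1 is refused whole. A call with a gripper value outside its range is refused whole. OPENING is the gripper's target within -1 to 1 (fully open at 1, half-way at 0, shut at -1), set as the call begins (- or left out, the last holds). The fingers move at their own pace and stop on an object; FORCE is the grip in N (left out, the last holds). Time passes only in rows, so rows that repeat a pose let the fingers close. It gives the time, the measured TCP pose, the force, the opening and the grip force at its end, in the units of the state.
- r.sense(): the state, without advancing time (a new reading comes with each control period).
- r.grab_frame(name): name is "side" or "top"; returns the picture (420x560x3 uint8, red, green, blue); there is no depth.
- r.camera_info(name): a dict with "K" (3x3 intrinsics, pixels), "distortion" ([k1, k2, p1, p2, k3] as OpenCV has them; the pictures are not rectified), "rvec" (rotation vector, rad) and "tvec" (3), from world to camera coordinates, as OpenCV has them. Camera axes: x right, y down, z forward; pixel columns grow to the right and rows downward; lengths in mm; the calibration is good to about 2 mm. A picture is of the moment at which its call begins. camera_info takes no time and is no camera call.
- r.sign_off(): hands the job in; it is judged then, once.
The state is a dict: "clock": time; "qpos": joint angles; "qvel": joint speeds; "joint_efforts": joint torques, N m; "eef_pos": TCP position; "tcp_rot": TCP orientation; "contact_force": force on the tool from outside, world axes, zero at the start; "wrist_torque": the same for the moment, N m; "opening": opening from 0.0 (shut) to 1.0 (fully open); "grasp_force": force on a finger pad.
Only numpy, scipy, OpenCV 4.12 (cv2) and the standard library are available. Lean on these libraries where they do the work, as an engineer would, in place of code of your own. Each camera call takes 0.05 s, during which the arm holds its last target. There are 200 camera calls.

## Working session

There is one attempt and no reset: what is moved stays moved. The work goes in short steps, Python scripts to look and compute and a shell command to move; the robot and the scene stay as the last step left them, time stands still between calls to the robot, and variables do not carry over. Pictures are saved under pics/ and viewed, at most 14 in all, crops included, and the job is handed in when it is done.

```bash
ls; mkdir -p pics; python3 - <<'E'
from rig import r
import cv2
for n in("side","top"):
    f=r.grab_frame(n); cv2.imwrite(f"pics/{n}0.png",cv2.cvtColor(f,cv2.COLOR_RGB2BGR)); print(r.camera_info(n))
print(r.sense())
E
```

```text
pics
{'K': array([[467.77643569,   0.        , 281.84929005],
       [  0.        , 467.77643569, 206.23873692],
       [  0.        ,   0.        ,   1.        ]]), 'distortion': array([-0.10845641,  0.        ,  0.        ,  0.        ,  0.        ]), 'rvec': array([ 0.39667841, -2.63952014,  1.42525919]), 'tvec': array([ 514.2063546 ,  147.3767365 , 1033.44875896])}
{'K': array([[514.33927892,   0.        , 280.43795847],
       [  0.        , 514.33927892, 212.51244862],
       [  0.        ,   0.        ,   1.        ]]), 'distortion': array([0.06739076, 0.        , 0.        , 0.        , 0.        ]), 'rvec': array([ 2.12457596, -2.14835486,  0.14045024]), 'tvec': array([  15.45309157,  538.37680873, 1053.61772837])}
{'clock': 0.1, 'qpos': array([-1.16539571e+00,  3.53571208e-01,  1.63401940e+00,  4.87316265e-06,
        1.15518650e+00, -2.39285057e-03]), 'qvel': array([ 0.00054918, -0.00266754, -0.00174551,  0.00064582, -0.00151811,
        0.00046965]), 'joint_efforts': array([ 1.52341570e-03, -6.06355977e+01, -3.42821431e+01,  1.30884482e-04,
        3.99262353e-03,  7.81842857e-06]), 'eef_pos': array([ 247.71387644, -573.38047289,  230.6588162 ]), 'tcp_rot': array([-3.14040821e+00, -7.29018907e-06,  4.07791495e-01]), 'contact_force': array([-0.64928461, -0.16368384, -0.29506579]), 'wrist_torque': array([-0.03494289, -0.06361534, -0.00294855]), 'grasp_force': 0.0, 'opening': 1.0000688568931952}
```

View pics/side0.png

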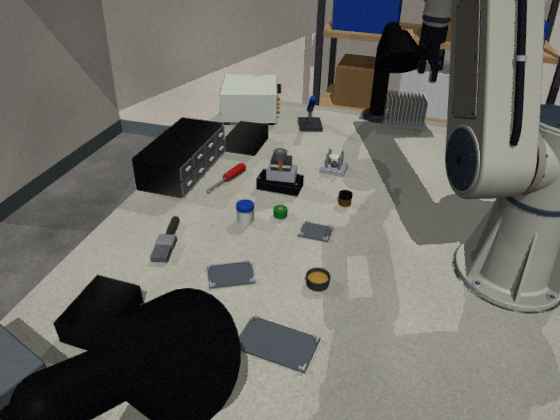

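View pics/top0.png

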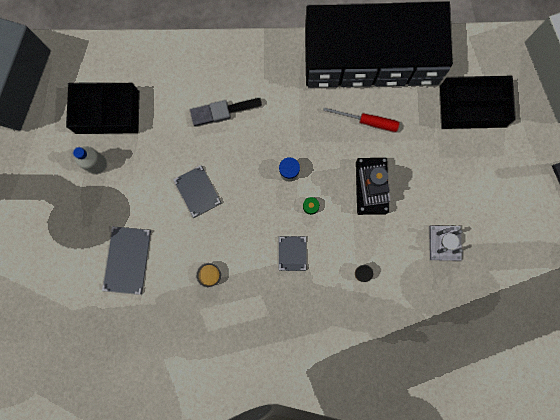

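The top view shows the stack at (373,187), the magazine at (447,243), the nests at (293,253), (198,190) and (127,260), the blue-lid jar at (289,168) and the green look-alike at (311,205). The choke is the grey disc with a brass dot at (379,176), on top of the stack; next to it, the green disc at (311,205) is the decoy. I'll confirm in one enlarged crop.

```bash
cat > h.py <<'E'
from rig import r
import cv2, numpy as np
from scipy.spatial.transform import Rotation as R
def grab(n): return cv2.cvtColor(r.grab_frame(n),cv2.COLOR_RGB2BGR)
def cam(n):
    c=r.camera_info(n); return c["K"],c["distortion"],np.array(c["rvec"]),np.array(c["tvec"])
def ray(n,px):
    K,D,rv,t=cam(n); u=cv2.undistortPointsIter(np.array([[px]],float),K,D,None,None,(3,50,1e-9)).ravel()
    M=cv2.Rodrigues(rv)[0]; return -M.T@t, M.T@np.array([u[0],u[1],1])
def cast(n,px,z):
    o,d=ray(n,px); return o+d*(z-o[2])/d[2]
def proj(n,p):
    K,D,rv,t=cam(n); return cv2.projectPoints(np.array([p],float).reshape(-1,3),rv,t,K,D)[0].reshape(-1,2)
def crop(img,x0,y0,x1,y1,s,name): cv2.imwrite(name,cv2.resize(img[y0:y1,x0:x1],None,fx=s,fy=s,interpolation=cv2.INTER_CUBIC))
E
python3 - <<'E'
from h import *
t=cv2.imread("pics/top0.png"); s=cv2.imread("pics/side0.png")
a=cv2.resize(t[145:275,340:480],None,fx=4,fy=4,interpolation=2)
b=cv2.resize(s[135:205,245:360],None,fx=3.4,fy=3.4,interpolation=2)
b=cv2.resize(b,(240,146)) if 0 else b
o=np.zeros((560,800,3),np.uint8); o[:520,:560]=a; b=cv2.resize(b,(240,146)); o[:146,560:]=b
cv2.imwrite("pics/stack.png",o)
c=cv2.resize(t[160:300,95:315],None,fx=3.6,fy=3.6,interpolation=2); cv2.imwrite("pics/nests.png",c)
print(cam("top")[2:], [ray(n,(0,0))[0] for n in("top","side")])
for px in((373,187),(447,243),(293,253),(198,190),(127,260),(289,168)): print(px,cast("top",px,0).round())
E
```

```text
(array([ 2.12457596, -2.14835486,  0.14045024]), array([  15.45309157,  538.37680873, 1053.61772837])) [array([ 376.83697977,   -8.21830962, 1121.66173769]), array([287.41796849, 898.81019887, 680.93726052])]
(373, 187) [ 599. -195.    0.]
(447, 243) [ 474. -349.    0.]
(293, 253) [455. -16.   0.]
(198, 190) [597. 193.  -0.]
(127, 260) [444. 345.   0.]
(289, 168) [645. -10.   0.]
```

View pics/stack.png

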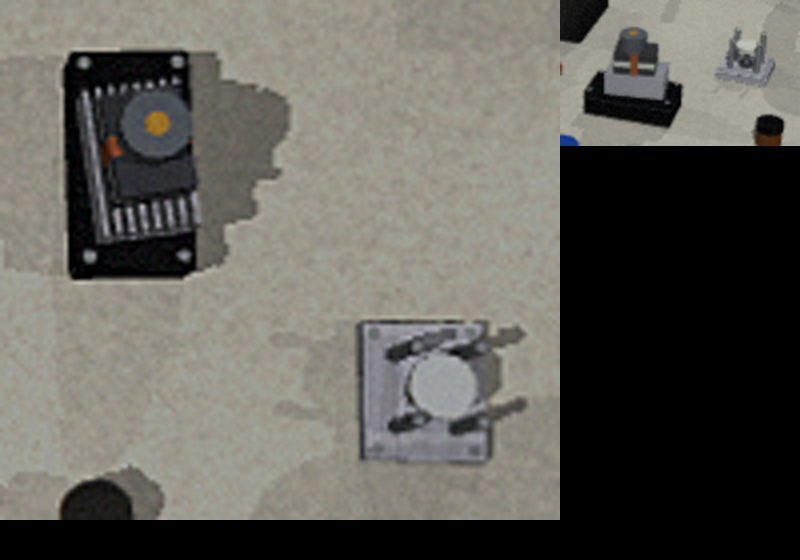

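View pics/nests.png

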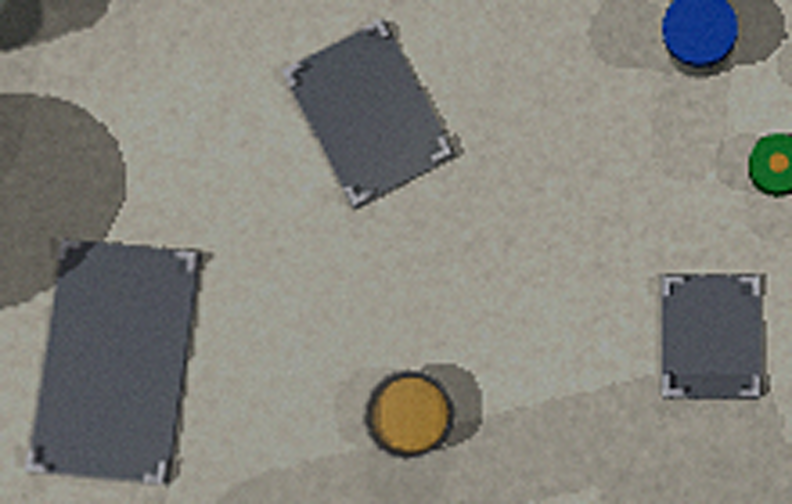

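Both confirmed: the choke (grey with brass dot) is at crop (157,124), the sink and transformer are turned slightly on the case, and the magazine base is about square to the world axes. Next, the poses.

```bash
cat >> h.py <<'E'
def quad(n,pts,z):
    """corners -> centre, mean side lengths, yaw of the long axis"""
    P=np.array([cast(n,p,z)[:2] for p in pts]); c=P.mean(0)
    e1=(P[1]-P[0]+P[2]-P[3])/2; e2=(P[2]-P[1]+P[3]-P[0])/2
    L=e1 if np.linalg.norm(e1)>np.linalg.norm(e2) else e2
    y=np.arctan2(L[1],L[0]); y=(y+np.pi/2)%np.pi-np.pi/2
    return c.round(1),np.linalg.norm(e1).round(1),np.linalg.norm(e2).round(1),round(y,3)
E
python3 - <<'E'
from h import *
N=lambda *p:[(95+a/3.6-.36,160+b/3.6-.36) for a,b in p]
S=lambda *p:[(340+a/4-.375,145+b/4-.375) for a,b in p]
print("case nest",quad("top",N((62,241),(203,251),(168,482),(33,470)),4))
print("sink nest",quad("top",N((288,68),(385,22),(460,154),(356,207)),4))
print("trafo nest",quad("top",N((661,275),(765,275),(765,398),(661,398)),4))
print("mag base",quad("top",S((360,322),(489,322),(491,461),(360,461)),12))
print("case",quad("top",S((65,53),(188,53),(195,278),(70,278)),36))
print("choke",cast("top",S((157,124))[0],116), "follower",cast("top",S((443,385))[0],46))
# plate masks for nests
t=cv2.imread("pics/top0.png"); h=cv2.cvtColor(t,cv2.COLOR_BGR2HSV)
# brass dot two views
for n in("top","side"):
    im=cv2.imread(f"pics/{n}0.png"); hh=cv2.cvtColor(im,cv2.COLOR_BGR2HSV)
    m=cv2.inRange(hh,(10,120,100),(28,255,255)); k,l,st,ce=cv2.connectedComponentsWithStats(m)
    print(n,[(ce[i].round(1),st[i,4]) for i in range(1,k) if st[i,4]>3])
print("expected side choke top",proj("side",cast("top",S((157,124))[0],116)))
m=cv2.inRange(h,(100,40,50),(125,130,130)); m=cv2.morphologyEx(m,cv2.MORPH_OPEN,np.ones((3,3)))
for c in cv2.findContours(m,0,2)[0]:
    if cv2.contourArea(c)>300: rc=cv2.minAreaRect(c); print(rc, quad("top",cv2.boxPoints(rc),4))
E
```

```text
case nest (array([445. , 343.1]), np.float64(83.1), np.float64(138.3), np.float64(-0.101))
sink nest (array([594.7, 192. ]), np.float64(68.4), np.float64(96.5), np.float64(0.486))
trafo nest (array([454.7, -15.7]), np.float64(62.7), np.float64(74.0), np.float64(-0.014))
mag base (array([ 473.8, -342.7]), np.float64(68.1), np.float64(74.4), np.float64(-0.052))
case (array([ 594.5, -186.8]), np.float64(65.8), np.float64(122.5), np.float64(-0.009))
choke [ 598.80253792 -188.02862973  116.        ] follower [ 473.88714109 -341.86687105   46.        ]
top [(array([378.9, 175.5]), np.int32(27)), (array([310.9, 204.8]), np.int32(21)), (array([208.7, 274.6]), np.int32(319))]
side [(array([348.6,  67.5]), np.int32(53)), (array([278. , 106.3]), np.int32(7)), (array([278., 110.]), np.int32(9)), (array([279.5, 150.3]), np.int32(6)), (array([279.6, 165.8]), np.int32(11)), (array([280.2, 208.2]), np.int32(6)), (array([317.5, 277.2]), np.int32(186))]
expected side choke top [[280.21349332 149.75559297]]
```

```bash
cat >> h.py <<'E'
def plan(*targets):
    """each target (x,y,z,yaw|None); prints shift (units) in the tool axes of the preceding pose and turn"""
    s=r.sense(); p=np.array(s["eef_pos"]); yaw=s["tcp_rot"][2]
    print("at",p.round(1),np.round(s["tcp_rot"],3),"t",round(s["clock"],1),"F",np.round(s["contact_force"],1),"op",round(s["opening"],3),"g",round(s["grasp_force"],1))
    for x,y,z,w in targets:
        Rm=R.from_euler("xyz",[np.pi,0,yaw]); d=Rm.inv().apply(np.array([x,y,z])-p)
        dw=0 if w is None else (w-yaw+np.pi)%(2*np.pi)-np.pi
        print("shift",(d/200).round(3),"|mm|",np.linalg.norm(d).round(0),"rows",np.ceil(np.linalg.norm(d)/41.7),"wz",round(-dw/np.pi,4),"rows",np.ceil(abs(np.degrees(dw))/7.16))
        p=np.array([x,y,z]); yaw+=dw
E
python3 -c "
from h import *
plan((599.5,-187.5,180,0),(599.5,-187.5,125,0))"
```

```text
at [ 247.7 -573.4  230.7] [-3.14  -0.     0.408] t 0.1 F [-0.6 -0.2 -0.3] op 1.0 g 0.0
shift [ 2.38  -1.074  0.253] |mm| 525.0 rows 13.0 wz 0.1298 rows 4.0
shift [ 0.    -0.     0.275] |mm| 55.0 rows 2.0 wz -0.0 rows 0.0
```

```bash
python3 -m inch '[[[0.8,-0.36,0.08,0,0,0],[0.8,-0.36,0.08,0,0,0],[0.8,-0.36,0.08,0,0,0],[0.8,-0.36,0.08,0,0,0],[0.8,-0.36,0.08,0,0,0]]]' 1 40
python3 -m inch '[[[0.8,-0.36,0.08,0,0,0],[0.8,-0.36,0.08,0,0,0],[0.8,-0.36,0.08,0,0,0],[0.8,-0.36,0.08,0,0,0],[0.8,-0.36,0.08,0,0,0]]]'
python3 -m inch '[[[0.78,-0.354,0.093,0,0,0.13],[0.78,-0.354,0.093,0,0,0.13],[0.78,-0.354,0.093,0,0,0.13],[0.78,-0.354,0.093,0,0,0.13],[0.78,-0.354,0.093,0,0,0.13],[0.78,-0.354,0.093,0,0,0.13],[0.78,-0.354,0.093,0,0,0.13]]]'
python3 -c "
from h import *
plan((599.5,-187.5,120,0),(599.5,-187.5,96,0))"
```

```text
clock: 0.52
eef_pos: [368.7, -439.8, 214.3]
tcp_rot: [-3.139, -0.001, 0.41]
contact_force: [-0.1, 0.3, -0.6]
opening: 1.003
grasp_force: 0.0
clock: 0.93
eef_pos: [487.2, -310.8, 198.6]
tcp_rot: [-3.14, -0.001, 0.41]
contact_force: [-0.1, -0.7, 1.1]
opening: 1.002
grasp_force: 0.0
clock: 1.52
eef_pos: [599.3, -188.0, 180.2]
tcp_rot: [3.141, 0.001, 0.002]
contact_force: [-0.4, -0.5, -0.0]
opening: 1.002
grasp_force: 0.0
at [ 599.3 -188.   180.2] [3.141e+00 1.000e-03 2.000e-03] t 1.5 F [-0.4 -0.5 -0. ] op 1.002 g 0.0
shift [ 0.001 -0.002  0.301] |mm| 60.0 rows 2.0 wz 0.0006 rows 1.0
shift [ 0.   -0.    0.12] |mm| 24.0 rows 1.0 wz -0.0 rows 0.0
```

```bash
python3 -m inch '[[[0,-0.002,0.15,0,0,0],[0,-0.002,0.3,0,0,0],[0,-0.002,0.38,0,0,0],[0,-0.002,0.42,0,0,0],[0,-0.002,0.42,0,0,0]]]' 
python3 -m inch '[[[0,0,0,0,0,0],[0,0,0,0,0,0],[0,0,0,0,0,0],[0,0,0,0,0,0],[0,0,0,0,0,0],[0,0,0,0,0,0],[0,0,0,0,0,0],[0,0,0,0,0,0]]]' -1 40
python3 -m inch '[[[0,0,0,0,0,0],[0,0,0,0,0,0],[0,0,0,0,0,0],[0,0,0,0,0,0]]]'
python3 - <<'E'
from h import *
t=grab("top");s=grab("side")
o=np.hstack([cv2.resize(t[130:240,320:430],(400,400),interpolation=2),cv2.resize(s[110:210,230:330],(400,400),interpolation=2)]); cv2.imwrite("pics/g1.png",o)
E
```

```text
clock: 1.93
eef_pos: [597.6, -188.5, 95.1]
tcp_rot: [-3.141, 0.003, -0.002]
contact_force: [-0.4, 0.5, 0.3]
opening: 1.001
grasp_force: 0.0
clock: 2.6
eef_pos: [600.4, -187.7, 98.1]
tcp_rot: [3.141, -0.002, -0.0]
contact_force: [-0.1, -0.7, 5.9]
opening: 0.401
grasp_force: 39.4
clock: 2.93
eef_pos: [600.4, -187.8, 98.1]
tcp_rot: [3.141, -0.002, -0.0]
contact_force: [-1.5, -0.8, 5.5]
opening: 0.405
grasp_force: 39.4
```

View pics/g1.png

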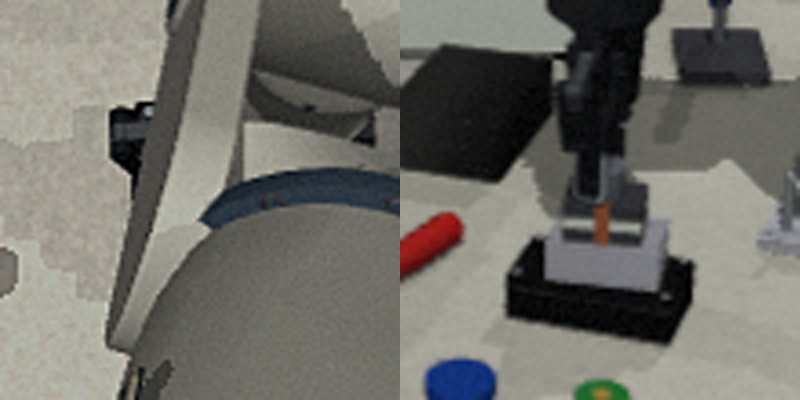

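```bash
python3 -m inch '[[[0,0,-0.1,0,0,0],[0,0,-0.25,0,0,0],[0,0,-0.25,0,0,0]]]' 
python3 -c "
from h import *
plan((474,-342,130,-0.015))"
```

```text
clock: 3.28
eef_pos: [602.6, -188.2, 152.1]
tcp_rot: [3.139, -0.007, -0.0]
contact_force: [1.5, -0.4, 0.3]
opening: 0.399
grasp_force: 40.3
at [ 602.6 -188.2  152.1] [ 3.139 -0.007 -0.   ] t 3.3 F [ 1.5 -0.4  0.3] op 0.399 g 40.3
shift [-0.643  0.769  0.111] |mm| 202.0 rows 5.0 wz 0.0047 rows 1.0
```

```bash
python3 -m inch '[[[-0.635,0.77,0.09,0,0,0.005],[-0.635,0.77,0.09,0,0,0.005],[-0.635,0.77,0.09,0,0,0.005],[-0.635,0.77,0.09,0,0,0.005],[-0.635,0.77,0.09,0,0,0.005],[-0.635,0.77,0.09,0,0,0.005],[-0.635,0.77,0.09,0,0,0.005]]]' 
python3 - <<'E'
from h import *
plan((474,-342,70,-0.015))
t=grab("top");s=grab("side");cv2.imwrite("pics/t2.png",t);cv2.imwrite("pics/s2.png",s)
o=np.hstack([cv2.resize(t[195:295,395:495],(400,400),interpolation=2),cv2.resize(s[110:190,300:380],(400,400),interpolation=2)]); cv2.imwrite("pics/g2.png",o)
E
```

```text
clock: 3.87
eef_pos: [471.4, -342.6, 128.8]
tcp_rot: [3.142, -0.0, -0.019]
contact_force: [-0.1, 0.1, -1.1]
opening: 0.401
grasp_force: 40.4
at [ 471.4 -342.6  128.8] [ 3.142 -0.    -0.019] t 3.9 F [-0.1  0.1 -1.1] op 0.401 g 40.4
shift [ 0.013 -0.003  0.294] |mm| 59.0 rows 2.0 wz -0.0014 rows 1.0
```

View pics/g2.png

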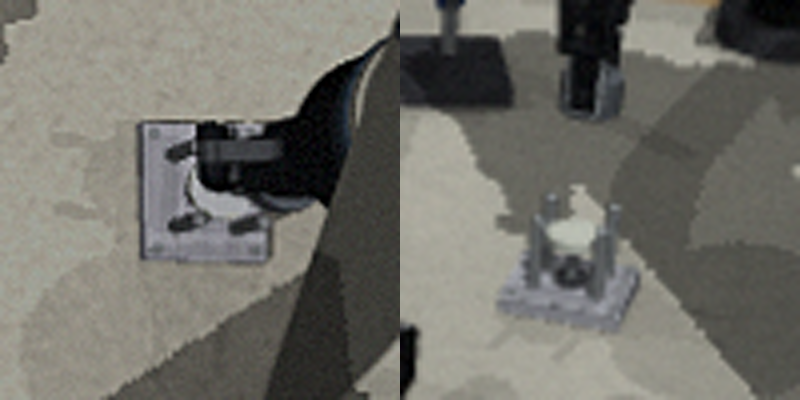

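```bash
python3 - <<'E'
from h import *
C=np.array([474,-342])
for a,b in((1,1),(1,-1),(-1,-1),(-1,1)):
    p=[474+19.2*a,-342+16.1*b,60]; q=proj("side",p)[0]; u=proj("top",p)[0]; print((a,b),"side crop",((q-[300,110])*5+[400,0]).round(0),"top crop",((u-[395,195])*4).round(0), "base top",((proj("top",[p[0],p[1],12])[0]-[395,195])*4).round(0))
for p in([474,-342,60],[470.3,-342,128.8+7]): print(((proj("side",p)[0]-[300,110])*5+[400,0]).round(0),((proj("top",p)[0]-[395,195])*4).round(0))
s=cv2.imread("pics/s2.png"); cv2.imwrite("pics/s2c.png",cv2.resize(s[110:180,300:380],None,fx=10,fy=8.5,interpolation=2))
E
```

```text
(1, 1) side crop [538. 211.] top crop [196. 144.] base top [169. 154.]
(1, -1) side crop [549. 188.] top crop [260. 143.] base top [230. 153.]
(-1, -1) side crop [612. 198.] top crop [265. 218.] base top [235. 225.]
(-1, 1) side crop [602. 221.] top crop [200. 219.] base top [173. 225.]
[575. 204.] [230. 181.]
[592.  87.] [281. 173.]
```

View pics/s2c.png

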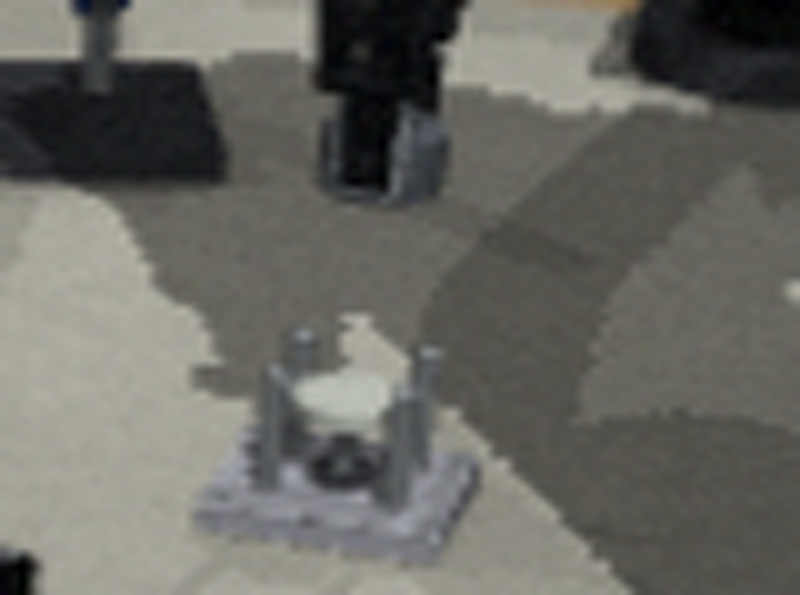

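```bash
python3 -m inch '[[[0.018,-0.003,0.1,0,0,0],[0.018,-0.003,0.2,0,0,0],[0.018,-0.003,0.285,0,0,0],[0.018,-0.003,0.285,0,0,0],[0.018,-0.003,0.285,0,0,0]]]' 
python3 - <<'E'
from h import *
plan((475.1,-342,55,-0.015))
print(proj("side",[470.3,-324.5,124.8]), "vs 134.1")
s=grab("side");cv2.imwrite("pics/g3.png",cv2.resize(s[110:180,300:380],None,fx=10,fy=8.5,interpolation=2))
E
```

```text
clock: 4.38
eef_pos: [476.5, -339.5, 71.3]
tcp_rot: [-3.141, 0.001, -0.015]
contact_force: [-0.2, 0.2, -0.2]
opening: 0.401
grasp_force: 40.4
at [ 476.5 -339.5   71.3] [-3.141e+00  1.000e-03 -1.500e-02] t 4.4 F [-0.2  0.2 -0.2] op 0.401 g 40.4
shift [-0.007  0.013  0.081] |mm| 17.0 rows 1.0 wz 0.0001 rows 1.0
[[337.00551398 133.35356832]] vs 134.1
```

View pics/g3.png

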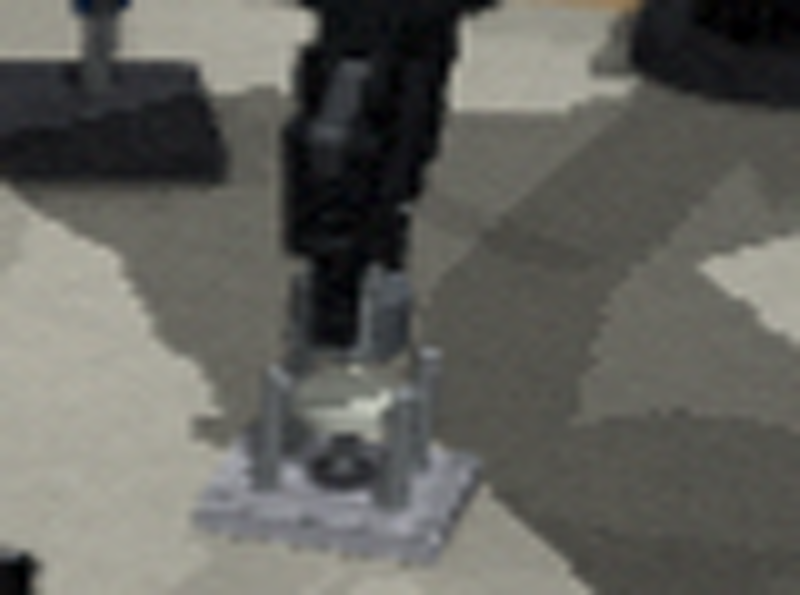

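```bash
python3 -m inch '[[[-0.002,0.008,0,0,0,0],[-0.002,0.008,0.02,0,0,0],[-0.002,0.008,0.04,0,0,0],[-0.002,0.008,0.055,0,0,0],[-0.002,0.008,0.055,0,0,0]]]' 
python3 -m inch '[[[0,0,0.015,0,0,0],[0,0,0.03,0,0,0],[0,0,0.04,0,0,0],[0,0,0.04,0,0,0]]]' 
```

```text
clock: 4.85
eef_pos: [475.4, -342.2, 60.2]
tcp_rot: [-3.141, 0.001, -0.016]
contact_force: [0.6, 0.0, -1.2]
opening: 0.405
grasp_force: 40.4
clock: 5.18
eef_pos: [475.5, -342.2, 52.1]
tcp_rot: [-3.141, 0.001, -0.016]
contact_force: [-0.7, 0.3, -1.2]
opening: 0.402
grasp_force: 40.4
```

```bash
python3 -m inch '[[[0,0,0.01,0,0,0],[0,0,0.02,0,0,0],[0,0,0.03,0,0,0],[0,0,0.03,0,0,0]]]' 
python3 -m inch '[[[0,0,0.01,0,0,0],[0,0,0.02,0,0,0],[0,0,0.03,0,0,0],[0,0,0.04,0,0,0],[0,0,0.04,0,0,0]]]' 
```

```text
clock: 5.52
eef_pos: [475.8, -342.4, 46.6]
tcp_rot: [3.141, -0.0, -0.016]
contact_force: [-0.2, -0.2, -0.8]
opening: 0.4
grasp_force: 40.6
clock: 5.93
eef_pos: [475.8, -342.4, 38.4]
tcp_rot: [3.141, -0.0, -0.016]
contact_force: [-0.3, -1.3, -0.0]
opening: 0.402
grasp_force: 40.7
```

```bash
python3 - <<'E'
from h import *
plan()
print(proj("side",[475,-323,67.3]))
s=grab("side");cv2.imwrite("pics/g4.png",cv2.resize(s[110:180,300:380],None,fx=10,fy=8.5,interpolation=2))
E
```

```text
at [ 475.8 -342.4   38.4] [ 3.141 -0.    -0.016] t 5.9 F [-0.3 -1.3 -0. ] op 0.402 g 40.7
[[333.67280548 151.35713562]]
```

View pics/g4.png

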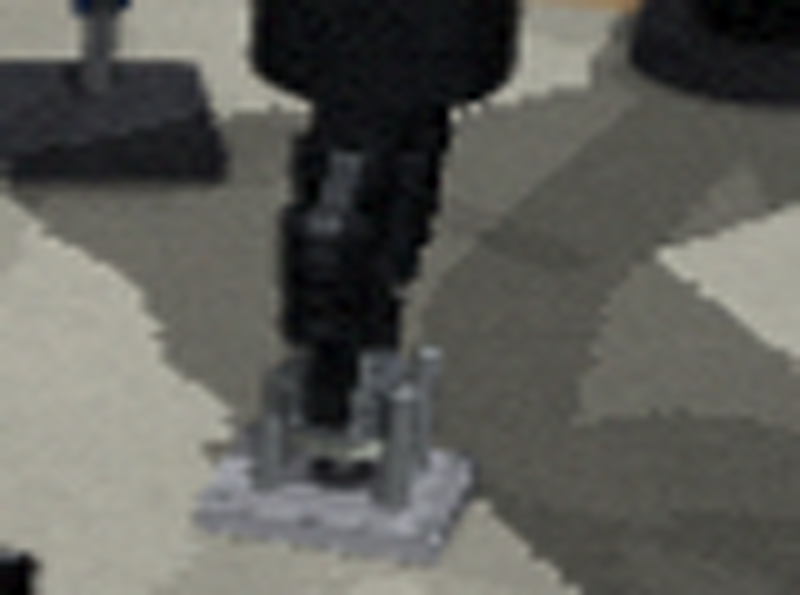

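```bash
python3 -m inch '[[[0,0,0.008,0,0,0],[0,0,0.016,0,0,0],[0,0,0.016,0,0,0]]]' 
python3 -m inch '[[[0,0,0,0,0,0],[0,0,0,0,0,0],[0,0,0,0,0,0],[0,0,0,0,0,0],[0,0,0,0,0,0]]]' 0.4
python3 -m inch '[[[0,0,-0.1,0,0,0],[0,0,-0.25,0,0,0],[0,0,-0.4,0,0,0],[0,0,-0.6,0,0,0],[0,0,-0.6,0,0,0]]]' 1
python3 -m inch '[[[0.3,-0.7,0,0,0,0],[0.3,-0.7,0,0,0,0],[0.3,-0.7,0,0,0,0],[0.3,-0.7,0,0,0,0],[0.3,-0.7,0,0,0,0]]]' 1
python3 - <<'E'
from h import *
t=grab("top");s=grab("side");cv2.imwrite("pics/t5.png",t);cv2.imwrite("pics/s5.png",s)
o=np.hstack([cv2.resize(t[215:275,415:475],(400,400),interpolation=2),cv2.resize(s[135:185,310:360],(400,400),interpolation=2)]); cv2.imwrite("pics/g5.png",o)
E
```

```text
clock: 6.23
eef_pos: [475.8, -342.4, 35.3]
tcp_rot: [3.142, -0.0, -0.016]
contact_force: [0.5, -0.1, 1.4]
opening: 0.403
grasp_force: 40.7
clock: 6.65
eef_pos: [475.7, -342.3, 35.4]
tcp_rot: [-3.141, 0.0, -0.016]
contact_force: [0.9, 0.6, -0.2]
opening: 0.699
grasp_force: 0.0
clock: 7.07
eef_pos: [479.0, -344.7, 162.5]
tcp_rot: [3.136, -0.008, -0.016]
contact_force: [1.7, -1.1, 0.9]
opening: 0.998
grasp_force: 0.0
clock: 7.48
eef_pos: [539.8, -199.2, 155.5]
tcp_rot: [-3.14, -0.001, -0.013]
contact_force: [0.2, -0.1, -1.0]
opening: 0.999
grasp_force: 0.0
```

View pics/g5.png

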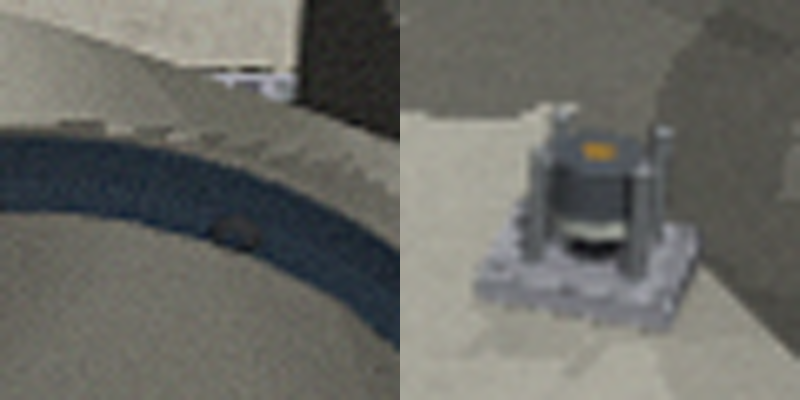

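The choke sits between the posts on the lowered follower: its dot is at about (334.7,153.5) in the side view, against a mean post-top position of (335,152.5), so its top is below the post tops. Next I'll clear the view and find the transformer.

```bash
python3 -m inch '[[[-0.2,-0.8,0,0,0,0],[-0.2,-0.8,0,0,0,0],[-0.2,-0.8,0,0,0,0],[-0.2,-0.8,0,0,0,0],[-0.2,-0.8,0,0,0,0]]]' 1
python3 -m inch '[[[-0.2,-0.6,0,0,0,0],[-0.2,-0.6,0,0,0,0],[-0.2,-0.6,0,0,0,0],[-0.2,-0.6,0,0,0,0],[-0.2,-0.6,0,0,0,0]]]' 1
python3 - <<'E'
from h import *
plan()
t=grab("top");s=grab("side");cv2.imwrite("pics/t6.png",t);cv2.imwrite("pics/s6.png",s)
o=np.hstack([cv2.resize(t[150:220,350:400],(400,560),interpolation=2),cv2.resize(s[130:200,250:300],(400,560),interpolation=2)]); cv2.imwrite("pics/g6.png",o)
E
```

```text
clock: 8.0
eef_pos: [498.2, -38.8, 155.1]
tcp_rot: [-3.14, 0.002, -0.015]
contact_force: [0.2, -0.3, 0.3]
opening: 1.003
grasp_force: 0.0
clock: 8.42
eef_pos: [462.3, 78.6, 155.5]
tcp_rot: [3.141, -0.0, -0.014]
contact_force: [0.0, -1.0, 0.3]
opening: 0.999
grasp_force: 0.0
at [462.3  78.6 155.5] [ 3.141 -0.    -0.014] t 8.4 F [ 0.  -1.   0.3] op 0.999 g 0.0
```

View pics/g6.png

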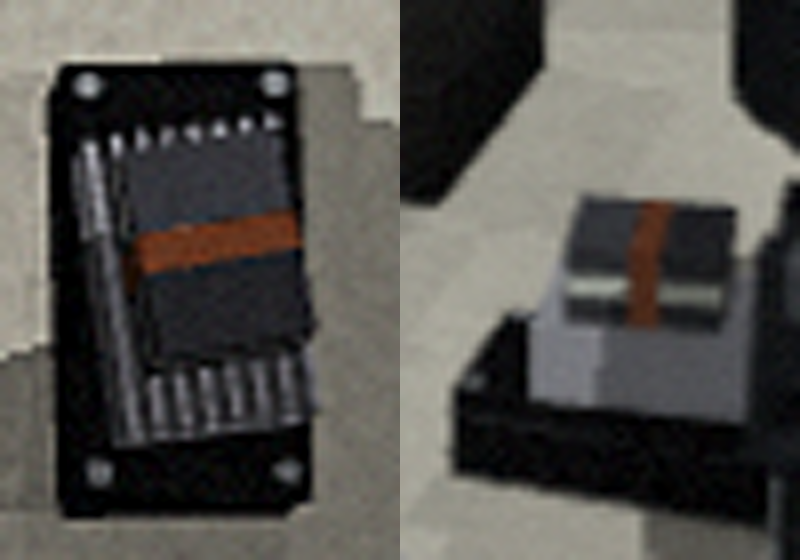

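```bash
python3 - <<'E'
from h import *
S=lambda *p:[(350+a/8-.44,150+b/8-.44) for a,b in p]
tr=quad("top",S((125,146),(288,130),(312,344),(150,365)),94); print("trafo",tr)
print("band",quad("top",S((138,235),(300,210),(300,247),(142,275)),94))
print("sink",quad("top",S((98,145),(282,118),(315,415),(133,443)),66))
print("case",quad("top",S((62,65),(297,65),(310,512),(70,515)),36))
print("screws",quad("top",S((88,85),(276,84),(289,471),(100,471)),36))
# cross-check side view: copper band centre
for n in("side","top"):
    im=cv2.imread(f"pics/{n[0]}6.png"); h=cv2.cvtColor(im,cv2.COLOR_BGR2HSV)
    m=cv2.inRange(h,(3,110,60),(14,255,255)); k,l,st,ce=cv2.connectedComponentsWithStats(m); print(n,[(ce[i].round(1),st[i]) for i in range(1,k) if st[i,4]>15])
print(proj("side",[*tr[0],94]))
E
```

```text
trafo (array([ 594.1, -187.6]), np.float64(41.2), np.float64(56.2), np.float64(0.074))
band (array([ 595.1, -188. ]), np.float64(40.9), np.float64(10.0), np.float64(-1.418))
sink (array([ 591.1, -189.1]), np.float64(47.9), np.float64(79.1), np.float64(0.075))
case (array([ 595.1, -188.2]), np.float64(63.0), np.float64(122.1), np.float64(-0.012))
screws (array([ 598.1, -189.3]), np.float64(50.0), np.float64(105.3), np.float64(-0.003))
side [(array([280.4, 162.3]), array([279, 155,   5,  16,  51], dtype=int32)), (array([344.7, 202.8]), array([339, 200,  12,   7,  58], dtype=int32))]
top [(array([376.7, 179.7]), array([367, 176,  21,   8, 101], dtype=int32))]
[[281.66565209 157.37181849]]
```

```bash
python3 -c "
from h import *
plan((594.5,-187.8,140,0.1),(594.5,-187.8,71,0.1))"
```

```text
at [463.1  76.9 155.6] [ 3.141e+00 -1.000e-03 -1.600e-02] t 8.5 F [0.1 0.2 0.7] op 0.999 g 0.0
shift [0.679 1.313 0.078] |mm| 296.0 rows 8.0 wz -0.037 rows 1.0
shift [ 0.    -0.     0.345] |mm| 69.0 rows 2.0 wz -0.0 rows 0.0
```

```bash
python3 -m inch '[[[0.34,0.65,0.04,0,0,0],[0.34,0.65,0.04,0,0,0],[0.34,0.65,0.04,0,0,0],[0.34,0.65,0.04,0,0,0]]]' 1 60
python3 -m inch '[[[0.339,0.663,0.038,0,0,-0.037],[0.339,0.663,0.038,0,0,-0.037],[0.339,0.663,0.038,0,0,-0.037],[0.339,0.663,0.038,0,0,-0.037],[0.339,0.663,0.038,0,0,-0.037],[0.339,0.663,0.038,0,0,-0.037]]]'
python3 -c "
from h import *
plan((594.5,-187.8,71,0.1))"
```

```text
clock: 8.85
eef_pos: [530.5, -58.8, 147.5]
tcp_rot: [3.14, -0.002, -0.019]
contact_force: [-0.1, -0.8, -0.2]
opening: 1.0
grasp_force: 0.0
clock: 9.35
eef_pos: [593.6, -190.2, 139.2]
tcp_rot: [-3.141, 0.001, 0.095]
contact_force: [-0.5, -0.4, 0.2]
opening: 0.998
grasp_force: 0.0
at [ 593.6 -190.2  139.2] [-3.141e+00  1.000e-03  9.500e-02] t 9.3 F [-0.5 -0.4  0.2] op 0.998 g 0.0
shift [ 0.006 -0.012  0.341] |mm| 68.0 rows 2.0 wz -0.0015 rows 1.0
```

```bash
python3 -m inch '[[[0.003,-0.006,0.12,0,0,0],[0.003,-0.006,0.24,0,0,0],[0.003,-0.006,0.31,0,0,0],[0.003,-0.006,0.34,0,0,0],[0.003,-0.006,0.34,0,0,0],[0.003,-0.006,0.34,0,0,0]]]'
python3 -m inch '[[[0,0,0,0,0,0],[0,0,0,0,0,0],[0,0,0,0,0,0],[0,0,0,0,0,0],[0,0,0,0,0,0],[0,0,0,0,0,0],[0,0,0,0,0,0],[0,0,0,0,0,0]]]' -1 60
python3 -m inch '[[[0,0,-0.05,0,0,0],[0,0,-0.1,0,0,0],[0,0,-0.25,0,0,0],[0,0,-0.4,0,0,0],[0,0,-0.4,0,0,0],[0,0,-0.4,0,0,0]]]'
python3 -c "
from h import *
plan((454.7,-15.7,100,-0.014),(454.7,-15.7,14,-0.014))"
```

```text
clock: 9.85
eef_pos: [594.4, -185.6, 72.3]
tcp_rot: [-3.142, 0.0, 0.1]
contact_force: [-0.0, -0.3, -0.1]
opening: 0.997
grasp_force: 0.0
clock: 10.52
eef_pos: [595.3, -186.0, 73.1]
tcp_rot: [3.141, -0.002, 0.1]
contact_force: [-0.7, 1.2, 6.7]
opening: 0.454
grasp_force: 60.8
clock: 11.02
eef_pos: [595.9, -186.0, 154.5]
tcp_rot: [3.14, -0.004, 0.1]
contact_force: [-1.3, 0.0, -2.1]
opening: 0.459
grasp_force: 60.9
at [ 595.9 -186.   154.5] [ 3.14  -0.004  0.1  ] t 11.0 F [-1.3  0.  -2.1] op 0.459 g 60.9
shift [-0.617 -0.917  0.273] |mm| 228.0 rows 6.0 wz 0.0363 rows 1.0
shift [-0.   -0.    0.43] |mm| 86.0 rows 3.0 wz -0.0 rows 0.0
```

```bash
python3 -m inch '[[[-0.615,-0.915,0.2,0,0,0.036],[-0.615,-0.915,0.2,0,0,0.036],[-0.615,-0.915,0.2,0,0,0.036],[-0.615,-0.915,0.2,0,0,0.036],[-0.615,-0.915,0.2,0,0,0.036],[-0.615,-0.915,0.2,0,0,0.036],[-0.615,-0.915,0.2,0,0,0.036],[-0.615,-0.915,0.2,0,0,0.036]]]'
python3 -m inch '[[[0,0,0,0,0,0],[0,0,0.1,0,0,0],[0,0,0.2,0,0,0],[0,0,0.3,0,0,0],[0,0,0.4,0,0,0],[0,0,0.4,0,0,0],[0,0,0.4,0,0,0]]]'
python3 -c "
from h import *
plan((454.7,-15.7,12,-0.014))"
```

```text
clock: 11.68
eef_pos: [453.1, -15.2, 111.4]
tcp_rot: [3.142, 0.001, -0.011]
contact_force: [-0.1, -0.9, -1.8]
opening: 0.454
grasp_force: 61.1
clock: 12.27
eef_pos: [453.9, -16.5, 31.3]
tcp_rot: [-3.142, 0.002, -0.014]
contact_force: [-0.2, -0.4, -3.1]
opening: 0.452
grasp_force: 61.0
at [453.9 -16.5  31.3] [-3.142e+00  2.000e-03 -1.400e-02] t 12.3 F [-0.2 -0.4 -3.1] op 0.452 g 61.0
shift [ 0.004 -0.004  0.097] |mm| 19.0 rows 1.0 wz -0.0001 rows 1.0
```

```bash
python3 -m inch '[[[0.006,-0.003,0.03,0,0,0],[0.006,-0.003,0.06,0,0,0],[0.006,-0.003,0.085,0,0,0],[0.006,-0.003,0.085,0,0,0],[0.006,-0.003,0.085,0,0,0]]]'
python3 -m inch '[[[0,0,0.006,0,0,0],[0,0,0.012,0,0,0],[0,0,0.012,0,0,0]]]'
```

```text
clock: 12.68
eef_pos: [455.1, -15.2, 14.9]
tcp_rot: [-3.142, 0.0, -0.013]
contact_force: [0.9, -0.6, -2.2]
opening: 0.456
grasp_force: 61.2
clock: 12.93
eef_pos: [455.2, -15.2, 12.5]
tcp_rot: [3.142, -0.0, -0.013]
contact_force: [-0.1, -0.5, -2.4]
opening: 0.455
grasp_force: 61.2
```

```bash
python3 -m inch '[[[0,0,0.005,0,0,0],[0,0,0.01,0,0,0],[0,0,0.01,0,0,0]]]'
python3 -m inch '[[[0,0,0.003,0,0,0],[0,0,0.005,0,0,0],[0,0,0.005,0,0,0]]]'
```

```text
clock: 13.18
eef_pos: [455.3, -15.2, 11.1]
tcp_rot: [-3.142, -0.0, -0.013]
contact_force: [-3.4, 0.2, 10.4]
opening: 0.45
grasp_force: 62.6
clock: 13.43
eef_pos: [455.3, -15.2, 11.0]
tcp_rot: [-3.142, -0.0, -0.013]
contact_force: [-7.6, 0.5, 28.7]
opening: 0.455
grasp_force: 65.0
```

```bash
python3 -m inch '[[[0,0,-0.006,0,0,0],[0,0,-0.006,0,0,0],[0,0,-0.006,0,0,0],[0,0,-0.006,0,0,0],[0,0,-0.006,0,0,0],[0,0,-0.006,0,0,0],[0,0,-0.006,0,0,0]]]' 0.7
python3 -m inch '[[[0,0,-0.1,0,0,0],[0,0,-0.3,0,0,0],[0,0,-0.6,0,0,0],[0,0,-0.6,0,0,0]]]' 1
python3 -m inch '[[[-0.6,-1,0,0,0,0],[-0.6,-1,0,0,0,0],[-0.6,-1,0,0,0,0],[-0.6,-1,0,0,0,0],[-0.6,-1,0,0,0,0],[-0.6,-1,0,0,0,0],[-0.6,-1,0,0,0,0]]]' 1
python3 - <<'E'
from h import *
plan()
t=grab("top");s=grab("side");cv2.imwrite("pics/t7.png",t);cv2.imwrite("pics/s7.png",s)
o=np.zeros((560,800,3),np.uint8)
o[:,:400]=cv2.resize(t[150:220,350:400],(400,560),interpolation=2)
o[:280,400:]=cv2.resize(t[230:275,263:323],(400,280),interpolation=2)
o[280:,400:]=cv2.resize(s[205:254,280:350],(400,280),interpolation=2)
cv2.imwrite("pics/g7.png",o)
E
```

```text
clock: 14.02
eef_pos: [455.1, -15.2, 10.6]
tcp_rot: [-3.142, 0.0, -0.013]
contact_force: [0.1, 0.4, -0.1]
opening: 0.848
grasp_force: 0.0
clock: 14.35
eef_pos: [456.7, -15.3, 134.6]
tcp_rot: [3.141, -0.004, -0.013]
contact_force: [2.0, 0.8, 0.2]
opening: 0.996
grasp_force: 0.0
clock: 14.93
eef_pos: [335.6, 189.1, 130.7]
tcp_rot: [-3.141, 0.001, -0.01]
contact_force: [-0.7, -1.0, 0.6]
opening: 0.998
grasp_force: 0.0
at [335.6 189.1 130.7] [-3.141e+00  1.000e-03 -1.000e-02] t 14.9 F [-0.7 -1.   0.6] op 0.998 g 0.0
```

View pics/g7.png

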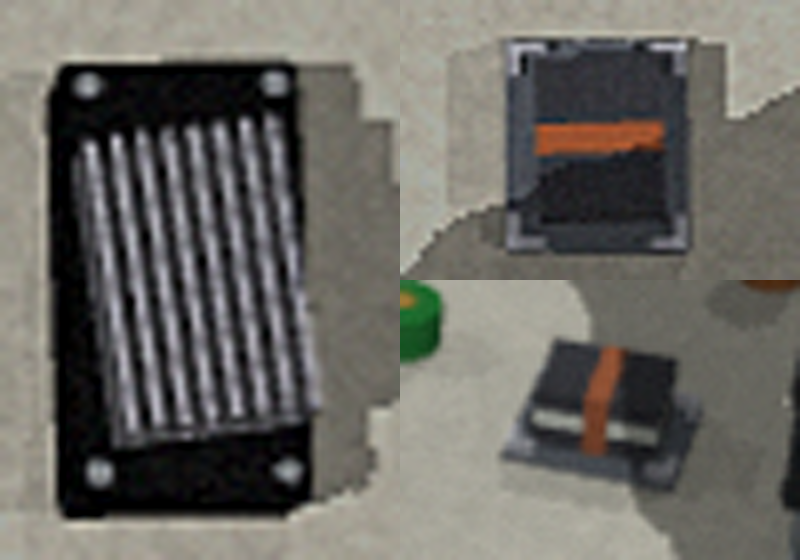

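```bash
python3 - <<'E'
from h import *
S=lambda *p:[(350+a/8-.44,150+b/8-.44) for a,b in p]
k=quad("top",S((90,142),(272,118),(313,407),(131,432)),66); print("sink",k)
print("side",proj("side",[*k[0],66]))
# bright fin mask
t=cv2.imread("pics/t7.png"); g=cv2.cvtColor(t,cv2.COLOR_BGR2GRAY)[160:208,358:392]
print("screws",quad("top",S((88,85),(276,84),(289,471),(100,471)),36))
plan((*k[0],130,0.09))
E
```

```text
sink (array([ 592.6, -187.8]), np.float64(47.6), np.float64(77.3), np.float64(0.102))
side [[281.98501963 166.51563804]]
screws (array([ 598.1, -189.3]), np.float64(50.0), np.float64(105.3), np.float64(-0.003))
at [337.4 187.  130.7] [ 3.141 -0.    -0.01 ] t 15.0 F [ 0.3 -1.4 -0.2] op 1.001 g 0.0
shift [1.295 1.861 0.004] |mm| 453.0 rows 11.0 wz -0.0319 rows 1.0
```

```bash
python3 -m inch '[[[0.645,0.93,0,0,0,0],[0.645,0.93,0,0,0,0],[0.645,0.93,0,0,0,0],[0.645,0.93,0,0,0,0],[0.645,0.93,0,0,0,0],[0.645,0.93,0,0,0,0]]]' 1 60
python3 -m inch '[[[0.65,0.93,0,0,0,-0.035],[0.65,0.93,0,0,0,-0.035],[0.65,0.93,0,0,0,-0.035],[0.65,0.93,0,0,0,-0.035],[0.65,0.93,0,0,0,-0.035],[0.65,0.93,0,0,0,-0.035],[0.65,0.93,0,0,0,-0.035],[0.65,0.93,0,0,0,-0.035]]]'
python3 -c "
from h import *
plan((593,-187.8,41,0.1))"
```

```text
clock: 15.53
eef_pos: [467.2, -6.4, 130.9]
tcp_rot: [3.141, -0.002, -0.016]
contact_force: [-0.4, 0.4, -0.4]
opening: 0.999
grasp_force: 0.0
clock: 16.2
eef_pos: [591.2, -191.5, 129.9]
tcp_rot: [-3.141, 0.001, 0.093]
contact_force: [-0.3, -0.7, -0.6]
opening: 1.001
grasp_force: 0.0
at [ 591.2 -191.5  129.9] [-3.141e+00  1.000e-03  9.300e-02] t 16.2 F [-0.3 -0.7 -0.6] op 1.001 g 0.0
shift [ 0.01  -0.018  0.445] |mm| 89.0 rows 3.0 wz -0.0021 rows 1.0
```

```bash
python3 -m inch '[[[0.006,-0.012,0.12,0,0,0],[0.006,-0.012,0.24,0,0,0],[0.006,-0.012,0.35,0,0,0],[0.006,-0.012,0.42,0,0,0],[0.006,-0.012,0.442,0,0,0],[0.006,-0.012,0.442,0,0,0],[0.006,-0.012,0.442,0,0,0]]]'
python3 -m inch '[[[0,0,0,0,0,0],[0,0,0,0,0,0],[0,0,0,0,0,0],[0,0,0,0,0,0],[0,0,0,0,0,0],[0,0,0,0,0,0],[0,0,0,0,0,0],[0,0,0,0,0,0]]]' -1 60
python3 -m inch '[[[0,0,-0.05,0,0,0],[0,0,-0.1,0,0,0],[0,0,-0.25,0,0,0],[0,0,-0.4,0,0,0],[0,0,-0.4,0,0,0],[0,0,-0.4,0,0,0]]]'
python3 -c "
from h import *
plan((594.7,192,110,0.486))"
```

```text
clock: 16.78
eef_pos: [592.6, -186.4, 42.8]
tcp_rot: [-3.142, 0.0, 0.097]
contact_force: [1.4, -0.3, 1.1]
opening: 1.001
grasp_force: 0.0
clock: 17.45
eef_pos: [593.6, -186.8, 43.6]
tcp_rot: [3.141, -0.002, 0.097]
contact_force: [-1.0, 0.5, 7.6]
opening: 0.573
grasp_force: 63.3
clock: 17.95
eef_pos: [594.3, -187.0, 125.1]
tcp_rot: [3.14, -0.004, 0.097]
contact_force: [0.4, 1.1, -1.4]
opening: 0.571
grasp_force: 62.6
at [ 594.3 -187.   125.1] [ 3.14  -0.004  0.097] t 17.9 F [ 0.4  1.1 -1.4] op 0.571 g 62.6
shift [ 0.185 -1.886  0.076] |mm| 379.0 rows 10.0 wz -0.1239 rows 4.0
```

```bash
python3 -m inch '[[[0.0925,-0.943,0,0,0,0],[0.0925,-0.943,0,0,0,0],[0.0925,-0.943,0,0,0,0],[0.0925,-0.943,0,0,0,0],[0.0925,-0.943,0,0,0,0]]]'
python3 -m inch '[[[0.0925,-0.943,0,0,0,-0.12],[0.0925,-0.943,0,0,0,-0.12],[0.0925,-0.943,0,0,0,-0.12],[0.0925,-0.943,0,0,0,-0.12],[0.0925,-0.943,0,0,0,-0.12],[0.0925,-0.943,0,0,0,-0.12],[0.0925,-0.943,0,0,0,-0.12],[0.0925,-0.943,0,0,0,-0.12]]]'
python3 - <<'E'
from h import *
plan((595,192,25,0.475))
E
```

```text
clock: 18.37
eef_pos: [591.6, 6.6, 121.3]
tcp_rot: [-3.14, 0.002, 0.098]
contact_force: [0.4, -0.3, -1.0]
opening: 0.571
grasp_force: 62.8
clock: 19.03
eef_pos: [592.4, 191.9, 121.4]
tcp_rot: [3.142, 0.002, 0.474]
contact_force: [-0.1, -0.1, -1.6]
opening: 0.57
grasp_force: 62.8
at [592.4 191.9 121.4] [3.142e+00 2.000e-03 4.740e-01] t 19.0 F [-0.1 -0.1 -1.6] op 0.57 g 62.8
shift [0.012 0.005 0.482] |mm| 96.0 rows 3.0 wz -0.0002 rows 1.0
```

```bash
python3 -m inch '[[[0.012,0.005,0.12,0,0,0],[0.012,0.005,0.24,0,0,0],[0.012,0.005,0.36,0,0,0],[0.012,0.005,0.46,0,0,0],[0.012,0.005,0.49,0,0,0],[0.012,0.005,0.49,0,0,0],[0.012,0.005,0.49,0,0,0]]]'
python3 -m inch '[[[0,0,0.01,0,0,0],[0,0,0.02,0,0,0],[0,0,0.03,0,0,0],[0,0,0.035,0,0,0],[0,0,0.035,0,0,0],[0,0,0.035,0,0,0]]]'
```

```text
clock: 19.62
eef_pos: [596.0, 191.8, 24.6]
tcp_rot: [3.142, 0.0, 0.473]
contact_force: [0.2, -0.3, 0.0]
opening: 0.573
grasp_force: 62.7
clock: 20.12
eef_pos: [595.8, 192.8, 17.4]
tcp_rot: [3.142, -0.0, 0.474]
contact_force: [0.3, 0.3, -1.9]
opening: 0.571
grasp_force: 62.7
```

```bash
python3 -m inch '[[[0,0,0.008,0,0,0],[0,0,0.015,0,0,0],[0,0,0.02,0,0,0],[0,0,0.02,0,0,0],[0,0,0.02,0,0,0]]]'
python3 -m inch '[[[0,0,0.004,0,0,0],[0,0,0.008,0,0,0],[0,0,0.008,0,0,0]]]'
```

```text
clock: 20.53
eef_pos: [595.7, 192.7, 13.1]
tcp_rot: [-3.142, 0.0, 0.474]
contact_force: [0.6, 0.5, -1.4]
opening: 0.57
grasp_force: 62.7
clock: 20.78
eef_pos: [595.8, 192.7, 11.7]
tcp_rot: [3.142, -0.0, 0.474]
contact_force: [0.0, -0.2, -1.2]
opening: 0.573
grasp_force: 62.8
```

```bash
python3 -m inch '[[[0,0,0.004,0,0,0],[0,0,0.006,0,0,0],[0,0,0.006,0,0,0]]]'
```

```text
clock: 21.03
eef_pos: [595.9, 192.7, 11.6]
tcp_rot: [3.142, -0.0, 0.474]
contact_force: [-4.3, -1.5, 10.8]
opening: 0.572
grasp_force: 64.4
```

```bash
python3 -m inch '[[[0,0,-0.004,0,0,0],[0,0,-0.004,0,0,0],[0,0,-0.004,0,0,0],[0,0,-0.004,0,0,0],[0,0,-0.004,0,0,0],[0,0,-0.004,0,0,0]]]' 1
python3 -m inch '[[[0,0,-0.1,0,0,0],[0,0,-0.3,0,0,0],[0,0,-0.6,0,0,0],[0,0,-0.6,0,0,0]]]' 1
python3 -m inch '[[[-0.957,-0.49,0,0,0,0.152],[-0.957,-0.49,0,0,0,0.152],[-0.957,-0.49,0,0,0,0.152],[-0.957,-0.49,0,0,0,0.152],[-0.957,-0.49,0,0,0,0.152],[-0.957,-0.49,0,0,0,0.152],[-0.957,-0.49,0,0,0,0.152]]]' 1
python3 - <<'E'
from h import *
plan()
t=grab("top");s=grab("side");cv2.imwrite("pics/t8.png",t);cv2.imwrite("pics/s8.png",s)
o=np.zeros((560,800,3),np.uint8)
o[:,:400]=cv2.resize(t[150:220,350:400],(400,560),interpolation=2)
o[:280,400:]=cv2.resize(t[155:225,150:250],(400,280),interpolation=2)
o[280:,400:]=cv2.resize(s[250:299,195:265],(400,280),interpolation=2)
cv2.imwrite("pics/g8.png",o)
E
```

```text
clock: 21.53
eef_pos: [595.7, 192.7, 11.1]
tcp_rot: [-3.142, 0.0, 0.474]
contact_force: [-0.4, 0.5, 0.0]
opening: 0.999
grasp_force: 0.0
clock: 21.87
eef_pos: [597.8, 193.3, 136.0]
tcp_rot: [3.141, -0.005, 0.474]
contact_force: [2.0, 0.9, -0.9]
opening: 0.999
grasp_force: 0.0
clock: 22.45
eef_pos: [377.9, 192.1, 131.2]
tcp_rot: [3.141, 0.001, -0.002]
contact_force: [0.4, 0.0, 0.3]
opening: 1.002
grasp_force: 0.0
at [377.9 192.1 131.2] [ 3.141e+00  1.000e-03 -2.000e-03] t 22.4 F [0.4 0.  0.3] op 1.002 g 0.0
```

View pics/g8.png

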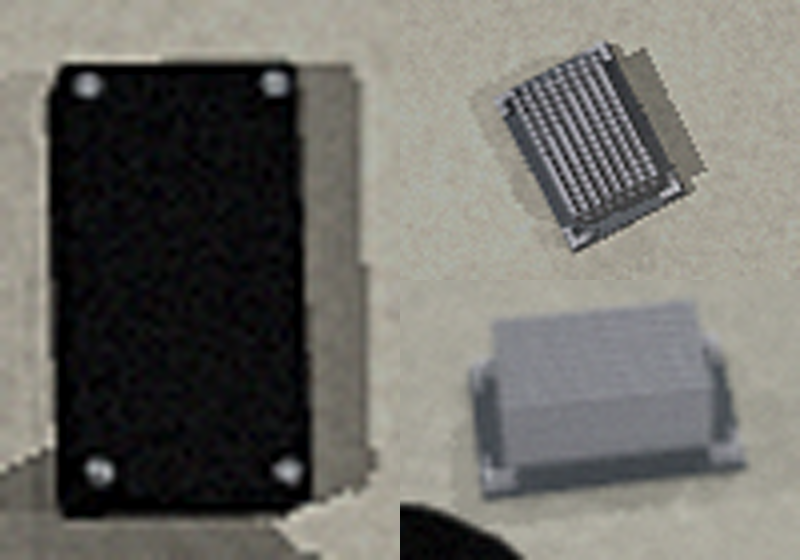

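```bash
python3 - <<'E'
from h import *
for f in("top0","t6"):
    t=cv2.GaussianBlur(cv2.imread(f"pics/{f}.png"),(3,3),0).astype(int); d=t[...,0]-t[...,2]
    for nm,(x0,y0,x1,y1) in dict(case=(95,215,165,305),sink=(165,155,235,225),trafo=(268,228,318,280)).items():
        m=np.zeros(d.shape,np.uint8); m[y0:y1,x0:x1]=(d[y0:y1,x0:x1]>-3)*255
        m=cv2.morphologyEx(m,cv2.MORPH_OPEN,np.ones((3,3)))
        cs=cv2.findContours(m,0,2)[0]
        if not cs: continue
        c=max(cs,key=cv2.contourArea); rc=cv2.minAreaRect(c); print(f,nm,np.round(rc[1],1),quad("top",cv2.boxPoints(rc),4))
N=lambda *p:[cast("top",(95+a/3.6-.36,160+b/3.6-.36),4)[:2].round(1) for a,b in p]
P=N((62,241),(203,251),(168,482),(33,470)); print(P)
for i,j in((0,1),(3,2),(0,3),(1,2)): e=P[i]-P[j]; print(np.round((np.arctan2(e[1],e[0])+np.pi/4)%(np.pi/2)-np.pi/4,3))
plan((598,-189,120,0))
E
```

```text
top0 case [40.  66.3] (array([444.8, 344.8]), np.float64(142.2), np.float64(86.6), np.float64(-0.109))
top0 sink [43.4 32.1] (array([594.6, 194.4]), np.float64(70.5), np.float64(98.3), np.float64(0.485))
top0 trafo [34. 27.] (array([455. , -15.2]), np.float64(58.6), np.float64(73.7), np.float64(-0.014))
t6 case [40.  66.5] (array([444.7, 344.8]), np.float64(142.5), np.float64(86.6), np.float64(-0.111))
t6 sink [22.4 32.2] (array([615.8, 206. ]), np.float64(70.9), np.float64(50.9), np.float64(-1.106))
t6 trafo [39. 33.] (array([460.5,  -8.8]), np.float64(71.7), np.float64(84.6), np.float64(-0.013))
[array([517.4, 378.8]), array([510.2, 293.5]), array([372.1, 310. ]), array([380.4, 390.2])]
-0.084
-0.103
-0.083
-0.119
at [381.7 193.1 131.8] [-3.141e+00 -2.000e-03 -3.000e-03] t 22.6 F [-0.  -0.3  0.7] op 1.0 g 0.0
shift [1.087 1.907 0.059] |mm| 439.0 rows 11.0 wz -0.0009 rows 1.0
```

```bash
python3 -m inch '[[[0.54,0.95,0,0,0,0],[0.54,0.95,0,0,0,0],[0.54,0.95,0,0,0,0],[0.54,0.95,0,0,0,0],[0.54,0.95,0,0,0,0],[0.54,0.95,0,0,0,0]]]' 1 80
python3 -m inch '[[[0.545,0.955,0.05,0,0,0],[0.545,0.955,0.05,0,0,0],[0.545,0.955,0.05,0,0,0],[0.545,0.955,0.05,0,0,0],[0.545,0.955,0.05,0,0,0],[0.545,0.955,0.05,0,0,0],[0.545,0.955,0.05,0,0,0],[0.545,0.955,0.05,0,0,0]]]'
python3 -m inch '[[[0,0,0.1,0,0,0],[0,0,0.2,0,0,0],[0,0,0.2,0,0,0],[0,0,0.2,0,0,0]]]'
python3 -c "
from h import *
plan((598,-189,10,0))"
```

```text
clock: 23.05
eef_pos: [493.0, -2.7, 131.7]
tcp_rot: [3.14, -0.004, -0.007]
contact_force: [-0.3, 0.2, -0.3]
opening: 0.997
grasp_force: 0.0
clock: 23.72
eef_pos: [596.4, -189.8, 120.5]
tcp_rot: [-3.141, 0.001, -0.006]
contact_force: [-0.2, 1.2, -0.4]
opening: 0.996
grasp_force: 0.0
clock: 24.05
eef_pos: [595.1, -187.7, 80.6]
tcp_rot: [-3.141, 0.003, -0.003]
contact_force: [0.1, 0.4, 0.8]
opening: 1.002
grasp_force: 0.0
at [ 595.1 -187.7   80.6] [-3.141e+00  3.000e-03 -3.000e-03] t 24.1 F [0.1 0.4 0.8] op 1.002 g 0.0
shift [0.014 0.007 0.353] |mm| 71.0 rows 2.0 wz -0.0008 rows 1.0
```

```bash
python3 -m inch '[[[0.01,0.006,0.05,0,0,0],[0.01,0.006,0.12,0,0,0],[0.01,0.006,0.19,0,0,0],[0.01,0.006,0.26,0,0,0],[0.01,0.006,0.31,0,0,0],[0.01,0.006,0.345,0,0,0],[0.01,0.006,0.345,0,0,0],[0.01,0.006,0.345,0,0,0]]]'
```

```text
clock: 24.72
eef_pos: [598.1, -190.4, 11.9]
tcp_rot: [-3.141, 0.001, -0.004]
contact_force: [0.1, -1.1, 0.3]
opening: 1.001
grasp_force: 0.0
```

```bash
python3 -m inch '[[[0,0,0,0,0,0],[0,0,0,0,0,0],[0,0,0,0,0,0],[0,0,0,0,0,0],[0,0,0,0,0,0],[0,0,0,0,0,0],[0,0,0,0,0,0]]]' -1 80
python3 -m inch '[[[0,0,-0.05,0,0,0],[0,0,-0.15,0,0,0],[0,0,-0.35,0,0,0],[0,0,-0.55,0,0,0],[0,0,-0.55,0,0,0],[0,0,-0.55,0,0,0]]]'
python3 -c "
from h import *
plan((445,344.3,115,-0.105))"
```

```text
clock: 25.3
eef_pos: [599.1, -190.6, 13.6]
tcp_rot: [3.141, -0.002, -0.004]
contact_force: [-0.4, 0.8, 5.2]
opening: 0.728
grasp_force: 88.7
clock: 25.8
eef_pos: [600.0, -191.0, 125.5]
tcp_rot: [3.14, -0.005, -0.004]
contact_force: [1.1, -0.6, -3.8]
opening: 0.726
grasp_force: 89.4
at [ 600.  -191.   125.5] [ 3.14  -0.005 -0.004] t 25.8 F [ 1.1 -0.6 -3.8] op 0.726 g 89.4
shift [-0.785 -2.674  0.053] |mm| 557.0 rows 14.0 wz 0.0322 rows 1.0
```

```bash
python3 -m inch '[[[-0.26,-0.89,0,0,0,0],[-0.26,-0.89,0,0,0,0],[-0.26,-0.89,0,0,0,0],[-0.26,-0.89,0,0,0,0],[-0.26,-0.89,0,0,0,0]]]'
python3 -m inch '[[[-0.26,-0.89,0,0,0,0],[-0.26,-0.89,0,0,0,0],[-0.26,-0.89,0,0,0,0],[-0.26,-0.89,0,0,0,0],[-0.26,-0.89,0,0,0,0]]]'
python3 -m inch '[[[-0.26,-0.89,0,0,0,0.032],[-0.26,-0.89,0,0,0,0.032],[-0.26,-0.89,0,0,0,0.032],[-0.26,-0.89,0,0,0,0.032],[-0.26,-0.89,0,0,0,0.032],[-0.26,-0.89,0,0,0,0.032],[-0.26,-0.89,0,0,0,0.032],[-0.26,-0.89,0,0,0,0.032]]]'
python3 -c "
from h import *
plan((446,344.3,40,-0.105))"
```

```text
clock: 26.22
eef_pos: [543.3, -8.7, 120.5]
tcp_rot: [-3.14, 0.005, -0.003]
contact_force: [0.8, -0.0, -2.5]
opening: 0.723
grasp_force: 89.6
clock: 26.63
eef_pos: [492.8, 169.1, 120.9]
tcp_rot: [-3.141, 0.003, -0.002]
contact_force: [-0.9, -0.1, -3.6]
opening: 0.729
grasp_force: 89.7
clock: 27.3
eef_pos: [443.4, 343.1, 121.1]
tcp_rot: [3.14, 0.002, -0.104]
contact_force: [-0.1, -1.0, -3.7]
opening: 0.726
grasp_force: 89.7
at [443.4 343.1 121.1] [ 3.14e+00  2.00e-03 -1.04e-01] t 27.3 F [-0.1 -1.  -3.7] op 0.726 g 89.7
shift [ 0.012 -0.007  0.406] |mm| 81.0 rows 2.0 wz 0.0004 rows 1.0
```

```bash
python3 -m inch '[[[0.01,-0.006,0.1,0,0,0],[0.01,-0.006,0.22,0,0,0],[0.01,-0.006,0.34,0,0,0],[0.01,-0.006,0.44,0,0,0],[0.01,-0.006,0.47,0,0,0],[0.01,-0.006,0.47,0,0,0],[0.01,-0.006,0.47,0,0,0]]]'
python3 -m inch '[[[0,0,0.01,0,0,0],[0,0,0.02,0,0,0],[0,0,0.025,0,0,0],[0,0,0.025,0,0,0],[0,0,0.025,0,0,0]]]'
```

```text
clock: 27.88
eef_pos: [446.8, 344.4, 28.5]
tcp_rot: [3.141, 0.0, -0.105]
contact_force: [-0.2, 0.2, -3.4]
opening: 0.731
grasp_force: 89.5
clock: 28.3
eef_pos: [446.6, 345.3, 23.7]
tcp_rot: [-3.141, -0.0, -0.104]
contact_force: [0.4, -0.2, -4.3]
opening: 0.732
grasp_force: 89.6
```

```bash
python3 -m inch '[[[0,0.004,0.01,0,0,0],[0,0.004,0.017,0,0,0],[0,0.004,0.022,0,0,0],[0,0.004,0.022,0,0,0],[0,0.004,0.022,0,0,0]]]'
python3 -m inch '[[[0,0,0.004,0,0,0],[0,0,0.008,0,0,0],[0,0,0.008,0,0,0]]]'
```

```text
clock: 28.72
eef_pos: [446.3, 344.3, 18.7]
tcp_rot: [3.141, 0.0, -0.104]
contact_force: [-0.4, 1.0, -3.4]
opening: 0.729
grasp_force: 89.6
clock: 28.97
eef_pos: [446.4, 344.4, 17.6]
tcp_rot: [-3.141, -0.0, -0.104]
contact_force: [-1.5, -0.2, 2.1]
opening: 0.731
grasp_force: 90.2
```

```bash
python3 -m inch '[[[0,0,0.003,0,0,0],[0,0,0.003,0,0,0]]]'
python3 -m inch '[[[0,0,-0.003,0,0,0],[0,0,-0.003,0,0,0],[0,0,-0.003,0,0,0],[0,0,-0.003,0,0,0],[0,0,-0.003,0,0,0],[0,0,-0.003,0,0,0]]]' 1
python3 -m inch '[[[0,0,-0.1,0,0,0],[0,0,-0.3,0,0,0],[0,0,-0.6,0,0,0],[0,0,-0.8,0,0,0],[0,0,-0.8,0,0,0]]]' 1
python3 -m inch '[[[-0.4,0.95,0,0,0,0],[-0.4,0.95,0,0,0,0],[-0.4,0.95,0,0,0,0],[-0.4,0.95,0,0,0,0],[-0.4,0.95,0,0,0,0],[-0.4,0.95,0,0,0,0]]]' 1
python3 - <<'E'
from h import *
plan()
t=grab("top");s=grab("side");cv2.imwrite("pics/t9.png",t);cv2.imwrite("pics/s9.png",s)
o=np.zeros((600,800,3),np.uint8)
o[:300,:400]=cv2.resize(t[215:305,67:187],(400,300),interpolation=2)
o[:300,400:]=cv2.resize(s[300:390,220:340],(400,300),interpolation=2)
o[300:,:400]=cv2.resize(t[222:267,420:480],(400,300),interpolation=2)
o[300:,400:]=cv2.resize(s[70:370,150:550],(400,300),interpolation=3)
cv2.imwrite("pics/g9.png",o)
E
```

```text
clock: 29.13
eef_pos: [446.4, 344.4, 17.5]
tcp_rot: [-3.141, -0.0, -0.104]
contact_force: [-3.7, -2.3, 10.3]
opening: 0.73
grasp_force: 91.3
clock: 29.63
eef_pos: [446.4, 344.3, 17.2]
tcp_rot: [-3.142, -0.0, -0.104]
contact_force: [0.2, 0.0, 0.9]
opening: 0.998
grasp_force: 0.0
clock: 30.05
eef_pos: [448.2, 345.8, 182.8]
tcp_rot: [-3.137, -0.005, -0.104]
contact_force: [0.9, 1.0, -0.1]
opening: 1.002
grasp_force: 0.0
clock: 30.55
eef_pos: [341.8, 158.7, 176.2]
tcp_rot: [3.138, 0.004, -0.105]
contact_force: [-0.3, 0.4, -0.7]
opening: 0.995
grasp_force: 0.0
at [341.8 158.7 176.2] [ 3.138  0.004 -0.105] t 30.6 F [-0.3  0.4 -0.7] op 0.995 g 0.0
```

View pics/g9.png

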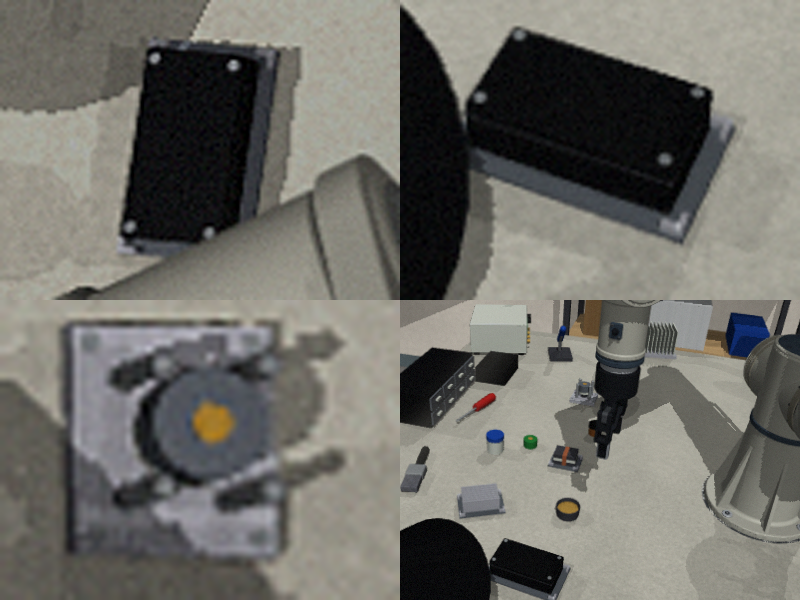

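```bash
python3 - <<'E'
from h import *
A=lambda *p:[(67+a/3.333-.35,215+b/3.333-.35) for a,b in p]
print("case",quad("top",A((155,58),(233,65),(208,232),(130,227)),40))
B=lambda *p:[(150+(a-400)/4-.375,155+b/4-.375) for a,b in p]
print("sink",quad("top",B((508,103),(602,50),(660,178),(578,212)),34))
for n in("top","side"):
    h=cv2.cvtColor(cv2.imread(f"pics/{n[0]}9.png"),cv2.COLOR_BGR2HSV); m=cv2.inRange(h,(10,120,80),(28,255,255)); k,l,st,ce=cv2.connectedComponentsWithStats(m); print(n,[ce[i].round(1) for i in range(1,k) if st[i,4]>5])
(o1,d1),(o2,d2)=ray("top",(451.6,240.2)),ray("side",(334.5,153.6))
ab=np.linalg.lstsq(np.c_[d1,-d2],o2-o1,rcond=None)[0]; print("dot",o1+ab[0]*d1,o2+ab[1]*d2)
(o1,d1),(o2,d2)=ray("top",(451.6,240.2)),ray("side",(335,152.1))
E
```

```text
case (array([446.1, 344.3]), np.float64(49.1), np.float64(105.8), np.float64(-0.108))
sink (array([594. , 190.3]), np.float64(52.5), np.float64(74.4), np.float64(0.495))
top [array([310.9, 204.8]), array([451.4, 240. ]), array([290.4, 252.1]), array([296.2, 252.3]), array([300.5, 252. ]), array([208.7, 274.8])]
side [array([454.3,  40.2]), array([341.7,  85.2]), array([278. , 106.3]), array([278., 110.]), array([280.2, 208.2]), array([315.9, 221.2]), array([313.8, 232.5]), array([317.5, 277.1])]
dot [ 474.87365017 -343.10166311   50.27291159] [ 475.00573285 -343.08524335   50.27986541]
```

```bash
python3 -c "
from rig import r
print(r.sign_off())"
```

```text
the job is handed in; nothing more can be done
None
```

The job is handed in at about 31 s: the choke is pressed into the magazine with its top about 7–10 mm below the post tops, the transformer, heat sink and case each sit flat in their own nests, and the jar was not touched.

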